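Swing the work lamp over the round piece and switch it on

ROBOT

A 6-joint arm with a two-finger parallel gripper is mounted at the origin on the work surface. World frame = base frame: x ahead of the robot, y to its left, z up, the work surface at z = 0. Lengths are in m, angles in rad, forces in N, time in s.
With the tool pointing down it reaches from about 0.35 to 0.875 m from the base axis. Payload 4.2 kg.
Tool frame: the origin (TCP) lies on the centre line of the jaws, within the pads' length; the fingertips stand 17 mm ahead of it and the grasp point (between the pads) lies 2 mm behind it; z points along the fingers, x is the direction in which the jaws open and shut, and the axes are right-handed (so a half turn about z gives the same grasp; the last joint's range is limited). The gripper opens to 85 mm and grips with 20 to 120 N. Pads are 22 mm wide; open, the fingers measure 114 mm over their backs; the gripper's body (76 mm by 85 mm) begins 54 mm behind the grasp point. The pads swing forward as they close: fully open they stand 13 mm farther back than shut.
Start: joints at [-1.077, 0.385, 0.008, 0, -1.194, -0.259], TCP at [0.145, -0.608, 0.248] pointing down, gripper open.
Joint ranges: [-3.14, 3.14], [-1.21, 2.06], [-1.07, 1.41], [-3.16, 2.05], [-2.99, -0.16], [-3.1, 3.1]. Speed limits (rad/s): [2.79, 2.79, 3.14, 3.14, 3.14, 3.14].

INTERFACE

Orientations are given as a unit quaternion [x, y, z, w].
In Python, from cell import arm, eyes, job gives the robot as it stands. The module is installed in compiled form; this text tells all that it offers.
- The arm moves only by the tool play_rows, never from a script. Its argument "motion" is one flat list of numbers, 7 for each row, row after row: the opening, from 0 (shut) to 1 (fully open), then the shift along the tool's x, y, z in cm, then the turn, a rotation vector about the tool's x, y, z in rad. In form: [jaw, x, y, z, rx, ry, rz, jaw, x, y, z, rx, ry, rz, ...]. A call has 1 to 12 rows; each row shifts and turns the commanded pose from where the row before left it, along the tool's axes as they then stand; what a row does not reach is not made up. A row lasts 1/8 s, in which the tool goes at most 62.5 mm and 10.7 degrees, less where a joint would pass 70% of its speed; a pose out of reach is approached as far as the arm can. A call is refused whole if a number of a shift passes 6.25 or a number of a turn 0.188, either way. A call with a gripper value outside its range is refused whole. The fingers move at their own pace and stop on an object; the grip force is fixed at half the most. Time passes only in rows, so rows that do not move let the fingers close. It gives the time, the measured TCP pose, the force and the opening at its end, in the units of the state.
- arm.observe(): the state, without advancing time (a new reading comes with each control period).
- eyes.camera(name): name is "scene" or "top" or "wrist"; returns a dict with "frame" (400x640x3 uint8, red, green, blue), "fovy" (degrees; the focal length in pixels is half the picture's height over the tangent of half this angle, whatever the lens; pixels are square), "cx", "cy" (the principal point, pixels), "world_to_cam" (4x4, takes a point from world to camera coordinates); the wrist camera has in their place "T_tool_cam" (4x4, takes a point from camera to tool coordinates, whose origin is the TCP and whose axes are the tool frame's). Camera axes: x right, y up, looking along -z (the intrinsics and any distortion apply to the point x, -y, -z); pixel columns grow to the right and rows downward; lengths in m; the calibration is good to about 2 mm. A picture is of the moment at which its call begins: read the wrist's pose just before it. There is no depth.
- job.sign_off(): hands the job in, once; it reports no verdict.
The state is a dict: "time": time; "joint_positions": joint angles; "qd": joint speeds; "tau": joint torques, N m; "tool_pos": TCP position; "ee_rot": TCP orientation; "force": force on the tool from outside, world axes, zero at the start; "wrist_torque": the same for the moment, N m; "grip_width": finger opening in m.
Only numpy, scipy, OpenCV 4.12 (cv2) and the standard library are available. Lean on these libraries where they do the work, as an engineer would, in place of code of your own. Each camera call takes 0.05 s, during which the arm holds its last target.

TASK

With a fingertip, gently push the arm of the swing lamp round on its post until its shade hangs as nearly over the middle of the round painted disc as it will swing (not the square panel). Then push the toggle on the green extension box all the way over to on, which is away from the robot, and come clear. Only push: do not pinch the lamp arm or the toggle, and leave the disc and everything else standing where it is.

Things in the scene. Friction and masses are not known exactly. Their poses are not given: they have to be found in the camera images.
- post: The lamp's fixed upright: dark steel foot 120 mm across and 14 mm thick with an aluminium tube 26 mm across, 200 mm tall. Origin under the foot's centre. It carries the lamp arm on a vertical pivot.
- lamp_pivot (a point): Point on the lamp's vertical pivot axis, at mid height of the arm, 200 mm above the table. A black hub 40 mm across and 36 mm high surrounds it. The arm is a straight level aluminium bar, 16 mm wide and 20 mm high (190 to 210 mm above the table), bare from 20 mm to about 215 mm from the pivot.
- lamp_head (a point): Point on the centre line of the lamp shade at the free end of the arm, at mid height of the arm (200 mm above the table), 240 mm from lamp_pivot. Its own x axis runs along the arm towards the pivot, y level across the arm, z up. The aluminium shade is a cone 90 mm across at its lower rim, reaching from 143 to 212 mm above the table.
- lamp (a joint): Angle of the lamp arm about its vertical pivot, rad, from -1.1 to 1.1 (stops). At 0 the arm points along the post's -x axis, roughly at the robot; it grows counter-clockwise seen from above (the shade then moves towards the robot's right, -y). It turns stiffly (about 2 to 3 N of push 170 mm from the pivot) and stays where it is left.
- disc_top (a point): Centre of the upper face of the round wooden disc painted white on top, 130 mm across, 18 mm thick, lying flat and loose on the table, left or right of the lamp arm. It lies 220 to 260 mm from the pivot axis, so at best the shade hangs within about 20 mm of its middle.
- panel: Square wooden panel painted white on top, 120 by 120 by 18 mm, lying loose on the other side of the lamp arm; origin under its centre. Not to be lit; leave it.
- switchbox: Green plastic extension box, fixed to the table, 90 mm (its x) by 140 mm (its y) by 55 mm high, with one steel bat toggle in the middle of its top between two round black socket faces. Origin under its centre. Its x axis points away from the robot (within about 0.35 rad) and is the way the toggle swings to on.
- toggle_pivot (a point): Pivot of the toggle, in the middle of the box's top face, 55 mm above the table.
- toggle_tip (a point): Centre of the 13 mm ball at the toggle's end, 45 mm from toggle_pivot; the bat is 9 mm thick. Off: it leans 0.5 rad to the box's -x (towards the robot), the ball 94 mm above the table.
- toggle (a joint): Toggle angle, rad: 0 off (leaning to the box's -x), 1.0 on (leaning as far to the box's +x, against its stop). It stays where it is left; moving it takes about 1 to 3 N.
- tin: Closed quart tin, 108 mm across, 124 mm high, standing loose, left or right of the robot opposite the green box. Origin under its centre. Leave it.
- scraper: Grey steel scraper with black handle, about 175 mm long, 20 mm high, lying loose across the table before the lamp. Origin near its middle, on the table. Leave it.
- brush: Black brush with wooden handle, about 215 mm long, 18 mm high, lying loose at the left. Leave it.
- roller: Yellow plastic roller handle with wire frame, about 270 mm long, 26 mm high, lying loose at the right. Leave it.
- jar: Closed glass jar, 68 mm across, 85 mm high, standing loose at the far left. Origin under its centre. Leave it.
- tape: Cardboard tape core, a ring 100 mm across and 30 mm high, lying loose at the right. Leave it.
Things that resemble listed ones, but are neither listed nor needed, are in the scene too. Several things have the shape of the switchbox; the one meant has the colours described above. What is shaped like the part that bears disc_top but black is not meant.

How it is judged:
On the way, in this order (a step that is already met when the one before it is completed fails the run):
1. the lamp shade hangs over the round disc and is at rest, the toggle still off (horizontal distance between lamp_head and disc_top below 0.035 m and velocity of joint lamp between -0.1 and 0.1 rad/s and value of joint toggle below 0.3 rad), for 0.2 s.
2. the toggle is pushed over to on (value of joint toggle above 0.85 rad), for 0.1 s.
At the end, for the whole second after the job is handed in: The axis of the lamp shade stands within 35 mm (seen from above) of the disc's centre with the arm at rest, and the toggle is at more than 0.85 of its 1.0 rad swing (horizontal distance between lamp_head and disc_top below 0.035 m and velocity of joint lamp between -0.1 and 0.1 rad/s and value of joint toggle above 0.85 rad); the robot touches nothing.
It fails at once if the toggle is thrown while the lamp is not over the disc (value of joint toggle above 0.5 rad and not (horizontal distance between lamp_head and disc_top below 0.035 m)).
It fails at once if the disc is shifted or lifted by more than 15 mm (distance of disc_top from where it was at the start of the episode above 0.015 m).
It fails at once if the panel, tin or a loose tool is shifted or lifted by more than 20 mm, or the tin tipped (distance of any of panel, tin, scraper, brush, roller, tape, jar from where it was at the start of the episode above 0.02 m or angle between tin's own z axis and vertical above 0.3 rad).
It fails at once if the lamp is pushed roughly (over 20 N) (contact force between any of the arm, the fingers and post above 20 N).
It fails at once if the lamp arm or the toggle is taken between the fingers and pinched ((y of the grasp point in the frame of lamp_head between -0.008 and 0.008 m and z of the grasp point in the frame of lamp_head between -0.015 and 0.012 m and x of the grasp point in the frame of lamp_head between -0.05 and 0.24 m and contact force between the fingers and post above 0.5 N) or (distance between the grasp point and toggle_tip below 0.008 m and contact force between the fingers and switchbox above 0.5 N)).
It also fails if it takes over 51 s, if anything falls off the work surface, if the arm or the gripper's body presses on something with over 40 N, if the wrist force passes 120 N, or if a joint passes its speed limit or range.

## Working session

There is one attempt and no reset: what is moved stays moved. The work goes in short steps, Python scripts to look and compute and a tool call to move; the robot and the scene stay as the last step left them, time stands still between calls to the robot, and variables do not carry over. Pictures are saved under pics/ and viewed, and the job is handed in when it is done.

Besides the shell and the picture viewer there is one more tool, called after ">>>" as name(argument=value, ...), one argument or row to a line, values as JSON. play_rows: Moves the arm, as the interface text tells. Its arguments: {"type":"object","properties":{"motion":{"type":"array"}},"required":["motion"]}

```bash
mkdir -p pics; python3 - <<'E'
from cell import arm,eyes,job
import cv2,numpy as np,pickle
s=arm.observe();print(s)
d={}
for n in ["scene","top","wrist"]:
    c=eyes.camera(n);d[n]=c
    cv2.imwrite(f"pics/{n}0.png",c["frame"][:,:,::-1])
    print(n,{k:v for k,v in c.items() if k!="frame"})
pickle.dump(d,open("c0.pkl","wb"))
E
```

```text
{'time': 0.0, 'joint_positions': array([-1.07742435e+00,  3.85535872e-01,  6.60477191e-03, -5.05902493e-04,
       -1.19400256e+00, -2.58575216e-01]), 'qd': array([-0.00110679, -0.00028513,  0.00139222,  0.00029651, -0.00053765,
        0.00043556]), 'tau': array([ 1.99498681e-03, -3.92288661e+01,  1.88395768e+01,  4.18604225e+00,
       -4.60456533e-03,  1.36155390e-05]), 'tool_pos': array([ 0.14527666, -0.60730573,  0.24722477]), 'ee_rot': array([ 6.19489823e-01,  7.85003925e-01,  6.41091558e-04, -8.86749212e-04]), 'force': array([-0.48728031, -0.19486074, -0.04926215]), 'wrist_torque': array([ 0.0071981 , -0.01717018,  0.02455368]), 'grip_width': 0.08554661276866424}
scene {'fovy': 57.94715297228324, 'cx': 314.87457560320325, 'cy': 203.89649732185873, 'world_to_cam': array([[-0.80764256,  0.58963661,  0.00649251,  0.40863823],
       [-0.45839406, -0.63472566,  0.62209182,  0.1303439 ],
       [ 0.37092907,  0.4994517 ,  0.78291738, -1.65176695],
       [ 0.        ,  0.        ,  0.        ,  1.        ]])}
top {'fovy': 44.460487013761195, 'cx': 314.7875510167709, 'cy': 193.6023081883712, 'world_to_cam': array([[ 0.02827052, -0.99959747,  0.00238336, -0.03717381],
       [ 0.98783856,  0.02830249,  0.15288544, -0.49298678],
       [-0.15289135, -0.00196777,  0.98824104, -1.50631553],
       [ 0.        ,  0.        ,  0.        ,  1.        ]])}
wrist {'fovy': 71.5308892950763, 'cx': 316.914628205506, 'cy': 200.61354984562536, 'T_tool_cam': array([[ 9.99999915e-01, -2.93552526e-04,  2.89995430e-04,
        -4.69436394e-04],
       [-1.96857506e-04, -9.57041482e-01, -2.89950968e-01,
        -7.36580988e-02],
       [ 3.62653495e-04,  2.89950886e-01, -9.57041458e-01,
        -1.26597941e-01],
       [ 0.00000000e+00,  0.00000000e+00,  0.00000000e+00,
         1.00000000e+00]])}
```

View pics/scene0.png

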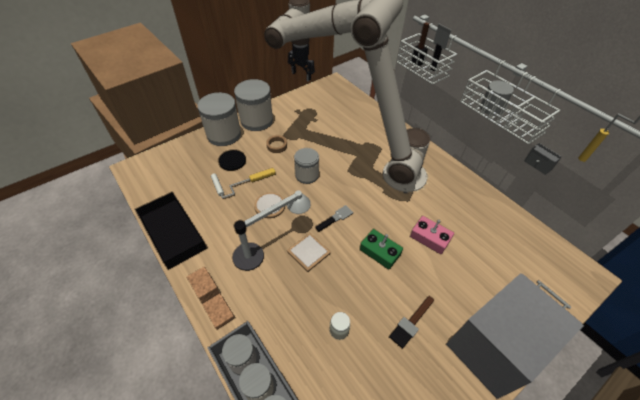

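View pics/top0.png

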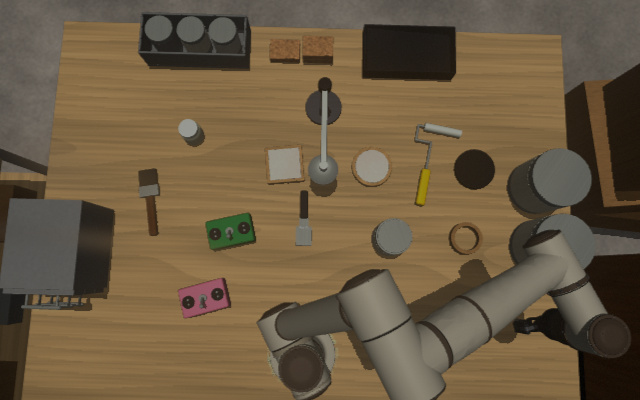

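View pics/wrist0.png

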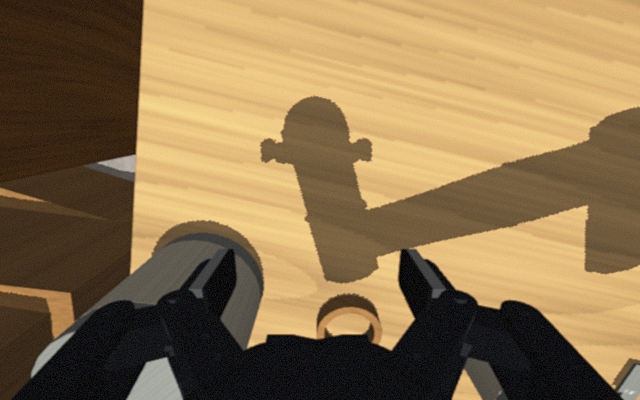

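Top view: the white round disc is at (372,167). It could be confused with the white square panel (285,164) or the black disc (474,169). The green box is at (230,231), and the pink one (204,298) is a decoy. By the description I choose the white round disc and the green box. Next: a close crop and measurements.

```bash
cat > h.py <<'E'
import numpy as np,cv2
def f(c): return 200/np.tan(np.radians(c["fovy"])/2)
def proj(c,p):
    q=c["world_to_cam"]@np.r_[p,1]; F=f(c)
    return np.array([c["cx"]+F*q[0]/-q[2], c["cy"]-F*q[1]/-q[2]])
def ray(c,u,T=None):
    F=f(c); M=np.linalg.inv(c["world_to_cam"]) if T is None else T
    d=M[:3,:3]@np.array([(u[0]-c["cx"])/F,-(u[1]-c["cy"])/F,-1])
    return M[:3,3],d
def onz(c,u,z,T=None):
    o,d=ray(c,u,T); return o+d*(z-o[2])/d[2]
E
python3 - <<'E'
import pickle,cv2,numpy as np
from h import *
d=pickle.load(open("c0.pkl","rb"))
t=d["top"]["frame"][:,:,::-1];s=d["scene"]["frame"][:,:,::-1]
a=cv2.resize(t[70:260,190:420],None,fx=3.4,fy=3.1*0+3.1,interpolation=cv2.INTER_CUBIC)
cv2.imwrite("pics/tc.png",cv2.resize(t[70:260,190:420],None,fx=3.1,fy=3.1,interpolation=cv2.INTER_CUBIC))
cv2.imwrite("pics/sc.png",cv2.resize(s[140:290,210:410],None,fx=4,fy=4,interpolation=cv2.INTER_CUBIC))
hsv=cv2.cvtColor(t,cv2.COLOR_BGR2HSV)
print("disc px",hsv[167,375],hsv[164,285],"green",hsv[240,245],"arm",hsv[130,324],"wood",hsv[200,330])
# green
m=cv2.inRange(hsv,(45,80,30),(85,255,255));ys,xs=np.nonzero(m[190:270,190:270]);print("green n",len(xs))
cnt=np.c_[xs+190,ys+190].astype(np.float32)
h=cv2.convexHull(cnt);r=cv2.minAreaRect(h);print(r)
for z in(0.055,):
  P=[onz(d["top"],b,z) for b in cv2.boxPoints(r)]
  print(np.round(P,4),np.round(np.mean(P,0),4))
w=cv2.inRange(hsv,(0,0,150),(179,60,255))
n,l,st,ce=cv2.connectedComponentsWithStats(w)
for i in range(1,n):
  if st[i,4]>80 and 130<ce[i,1]<200: print(st[i],ce[i],onz(d["top"],ce[i],.018))
E
```

```text
disc px [ 22  30 152] [ 24  25 152] green [ 59 127  94] arm [ 33  18 140] wood [ 18 121 147]
green n 927
((229.42845153808594, 230.5565948486328), (28.0233154296875, 44.58440017700195), 78.2317123413086)
[[0.3946 0.3144 0.055 ]
 [0.4267 0.181  0.055 ]
 [0.3424 0.1593 0.055 ]
 [0.3108 0.2917 0.055 ]] [0.3686 0.2366 0.055 ]
[269 148  32  32 860] [284.32325581 163.55813953] [0.59218902 0.07795646 0.018     ]
[320 149   7  20  83] [323.38554217 159.37349398] [ 0.60963164 -0.0477055   0.018     ]
[357 150  31  32 766] [372.05221932 166.08093995] [ 0.59202714 -0.20521328  0.018     ]
```

```bash
ls pics
```

```text
sc.png
scene0.png
tc.png
top0.png
wrist0.png
```

View pics/tc.png

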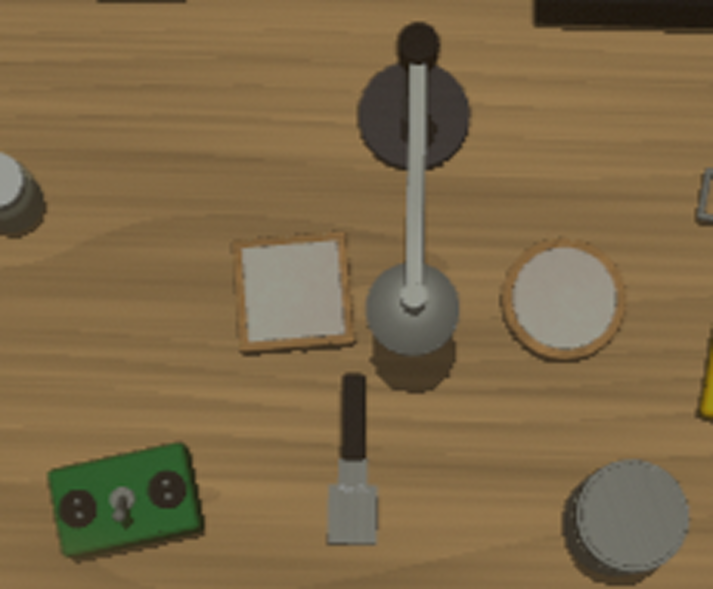

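View pics/sc.png

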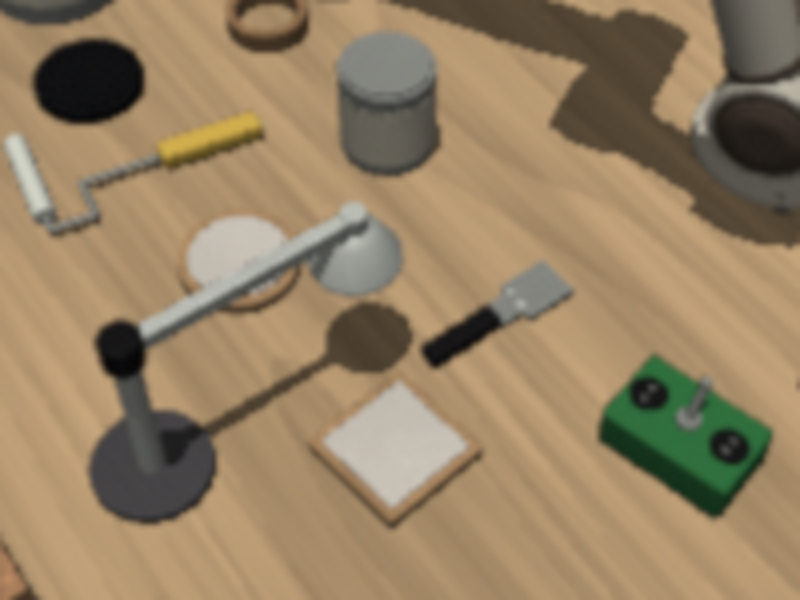

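```bash
python3 - <<'E'
import pickle,cv2,numpy as np
from h import *
d=pickle.load(open("c0.pkl","rb"));T=d["top"];S=d["scene"]
def tri(u,v):
    o1,a=ray(T,u);o2,b=ray(S,v);a/=np.linalg.norm(a);b/=np.linalg.norm(b)
    s=np.linalg.lstsq(np.c_[a,-b],o2-o1,rcond=None)[0]; p,q=o1+s[0]*a,o2+s[1]*b
    return (p+q)/2,np.linalg.norm(p-q)
tc=lambda x,y:(190+x/3.1,70+y/3.1); sc=lambda x,y:(210+x/4,140+y/4)
hub=onz(T,tc(419,43),.218);head=onz(T,tc(413,294),.214);rim=onz(T,tc(413,308),.143)
foot=onz(T,tc(413.5,116),.014);disc=onz(T,tc(563.5,299),.012)
print("hub",hub,"head",head,"rim",rim,"foot",foot,"disc",disc)
print("scene hub",onz(S,sc(121,337),.218),"head",onz(S,sc(354,213),.214),"foot",onz(S,sc(152,463),.014),"disc",onz(S,sc(239,257),.018))
print("toggle tip",tri(tc(126,518),sc(705,383)),"top z.094",onz(T,tc(126,517),.094),onz(S,sc(705,383),.094), "piv",onz(T,tc(122,499),.058),onz(S,sc(690,418),.055))
gc=[onz(T,tc(*p),.055) for p in((50,472),(185,443),(200,527),(68,553))];print(np.round(gc,4),np.mean(gc,0))
p=(hub+foot)/2
print(np.linalg.norm(head[:2]-p[:2]),np.linalg.norm(disc[:2]-p[:2]))
print("tin",onz(T,tc(632,515),.124),"scr",onz(T,tc(353,375),.01),onz(T,tc(353,545),.01))
E
```

```text
hub [ 0.78690925 -0.04433997  0.218     ] head [ 0.54926137 -0.04492851  0.214     ] rim [ 0.55093972 -0.04626512  0.143     ] foot [ 0.78561836 -0.04328551  0.014     ] disc [ 0.59207316 -0.20502066  0.012     ]
scene hub [ 0.78678166 -0.04176185  0.218     ] head [ 0.54978643 -0.04239336  0.214     ] foot [ 0.78951147 -0.04153953  0.014     ] disc [ 0.59295779 -0.20289095  0.018     ]
toggle tip (array([0.34572786, 0.22722051, 0.08710999]), np.float64(0.002368027647332876)) top z.094 [0.3470455  0.22518742 0.094     ] [0.34892891 0.23076217 0.094     ] piv [0.36693295 0.23628216 0.058     ] [0.36452099 0.23608396 0.055     ]
[[0.392  0.31   0.055 ]
 [0.4249 0.1769 0.055 ]
 [0.3416 0.158  0.055 ]
 [0.3123 0.2872 0.055 ]] [0.36769696 0.23303775 0.055     ]
0.23700505896200577 0.2523846263561803
tin [ 0.36074757 -0.25924732  0.124     ] scr [0.50573435 0.01226098 0.01      ] [0.33025512 0.00669909 0.01      ]
```

Pivot ≈ (0.787,−0.043), disc ≈ (0.592,−0.204) at 0.253 m, so the arm must reach ≈ 0.69 rad and is now at ≈ 0. I'll close the fingers, rise, and cross over to the left side of the arm.

>>> play_rows(
  motion=[0, 0, 0, -5, 0, 0, 0, 0, 3.4, 3.84, 0, 0, 0, 0, 0, 3.4, 3.84, 0, 0, 0, 0, 0, 3.4, 3.84, 0, 0, 0, 0, 0, 3.4, 3.84, 0, 0, 0, 0, 0, 3.4, 3.84, 0, 0, 0, 0, 0, 3.4, 3.84, 0, 0, 0, 0, 0, 3.4, 3.84, 0, 0, 0, 0, 0, 3.4, 3.84, 0, 0, 0, 0, 0, 3.4, 3.84, 0, 0, 0, 0, 0, 3.4, 3.84, 0, 0, 0, 0, 0, 3.4, 3.84, 0, 0, 0, 0],
)

```text
time: 1.65
tool_pos: [0.4698, -0.1442, 0.2983]
ee_rot: [0.619, 0.785, 0.0, -0.0]
force: [0.2, -0.3, 0.1]
grip_width: -0.0
```

>>> play_rows(
  motion=[0, 3.4, 3.84, 0, 0, 0, 0, 0, 3.4, 3.84, 0, 0, 0, 0, 0, 3.4, 3.84, 0, 0, 0, 0, 0, 3.4, 3.84, 0, 0, 0, 0, 0, 3.4, 3.84, 0, 0, 0, 0, 0, 0, 0, 0, 0, 0, 0, 0, 0, 0, 0, 0, 0, 0],
)

```text
time: 2.52
tool_pos: [0.616, 0.064, 0.2977]
ee_rot: [0.619, 0.785, -0.001, -0.0]
force: [-0.7, -0.6, 0.4]
grip_width: -0.0003
```

```bash
cat > snap.py <<'E'
import sys,cv2,pickle,numpy as np
from cell import arm,eyes
s=arm.observe();k=sys.argv[1];d={"s":s}
print({a:np.round(s[a],3) for a in("time","tool_pos","ee_rot","force","joint_positions","grip_width")})
for n in sys.argv[2:]:
    d[n]=eyes.camera(n);cv2.imwrite(f"pics/{n}{k}.png",d[n]["frame"][:,:,::-1])
pickle.dump(d,open(f"c{k}.pkl","wb"))
E
python3 snap.py 1 top wrist
```

```text
{'time': np.float64(2.525), 'tool_pos': array([0.616, 0.064, 0.298]), 'ee_rot': array([ 0.619,  0.785, -0.001, -0.   ]), 'force': array([-0.742, -0.598,  0.365]), 'joint_positions': array([ 0.365,  0.348,  0.076, -0.   , -1.3  , -1.7  ]), 'grip_width': np.float64(-0.0)}
```

View pics/top1.png

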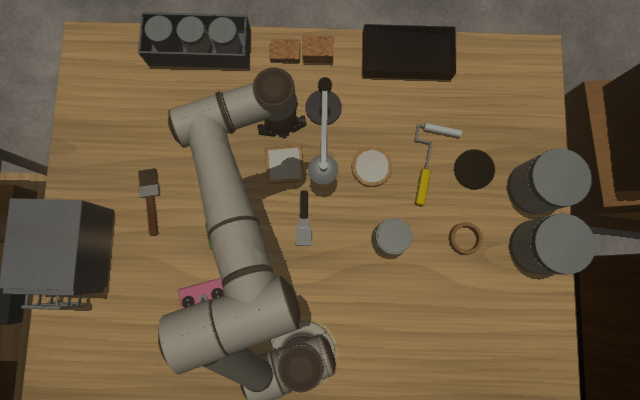

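View pics/wrist1.png

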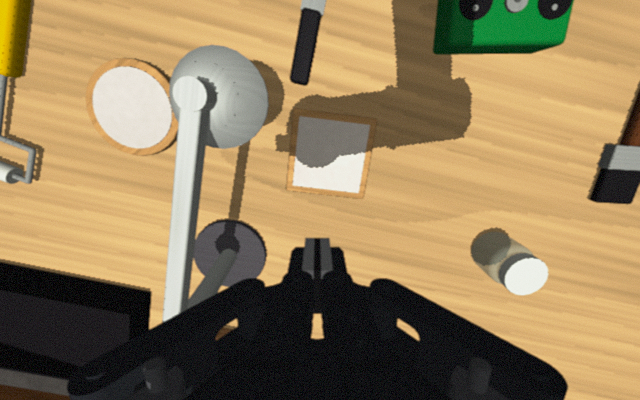

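Wrist view: the shade is at (219,95), the disc at (133,106) and the shut fingertips at (317,240), left of the arm and clear of it. Next I descend to arm height and approach.

>>> play_rows(
  motion=[0, 0, 0, 4.6, 0, 0, 0, 0, 0, 0, 4.6, 0, 0, 0, 0, -2, -0.5, 0, 0, 0, 0, 0, -2, -0.5, 0, 0, 0, 0, 0, -1, -0.25, 0, 0, 0, 0, 0, -0.7, -0.15, 0, 0, 0, 0, 0, 0, 0, 0, 0, 0, 0],
)

```text
time: 3.5
tool_pos: [0.6163, 0.0049, 0.2071]
ee_rot: [0.62, 0.785, 0.001, 0.0]
force: [-1.2, -0.6, 0.1]
grip_width: -0.0001
```

```bash
python3 snap.py 2 wrist scene
```

```text
{'time': np.float64(3.5), 'tool_pos': array([0.616, 0.005, 0.207]), 'ee_rot': array([0.62 , 0.785, 0.001, 0.   ]), 'force': array([-1.199, -0.611,  0.11 ]), 'joint_positions': array([ 0.27 ,  0.4  , -0.076,  0.   , -1.094, -1.607]), 'grip_width': np.float64(-0.0)}
```

View pics/wrist2.png

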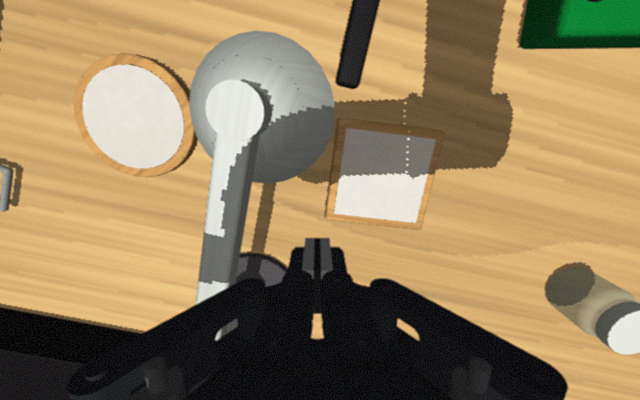

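View pics/scene2.png

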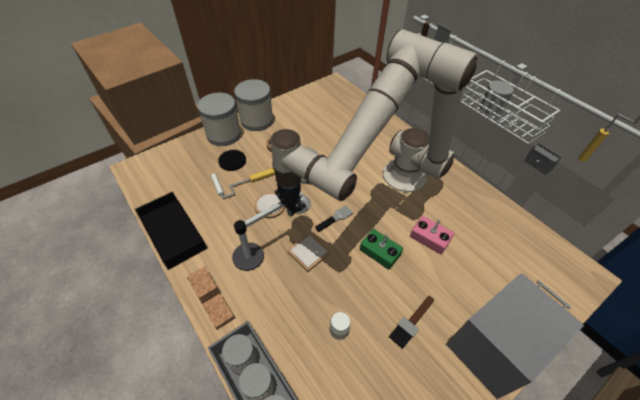

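>>> play_rows(
  motion=[0, -0.8, 0, -0.4, 0, 0, 0, 0, -0.8, -0.1, 0, 0, 0, 0, 0, -0.8, -0.1, 0, 0, 0, 0, 0, -0.8, -0.1, 0, 0, 0, 0, 0, -0.8, -0.1, 0, 0, 0, 0],
)

```text
time: 4.22
tool_pos: [0.6209, -0.0346, 0.21]
ee_rot: [0.62, 0.785, -0.0, -0.001]
force: [-1.7, 2.5, -0.7]
grip_width: -0.0002
```

>>> play_rows(
  motion=[0, -0.8, 0, 0, 0, 0, 0, 0, -0.8, 0, 0, 0, 0, 0, 0, -0.8, 0, 0, 0, 0, 0],
)

```text
time: 4.6
tool_pos: [0.6269, -0.0582, 0.21]
ee_rot: [0.619, 0.785, -0.0, -0.0]
force: [-2.4, 2.2, -0.0]
grip_width: -0.0001
```

```bash
python3 snap.py 3 wrist
```

```text
{'time': np.float64(4.6), 'tool_pos': array([ 0.627, -0.058,  0.21 ]), 'ee_rot': array([ 0.619,  0.785, -0.   , -0.   ]), 'force': array([-2.424,  2.177, -0.029]), 'joint_positions': array([ 0.164,  0.42 , -0.035, -0.   , -1.116, -1.5  ]), 'grip_width': np.float64(-0.0)}
```

View pics/wrist3.png

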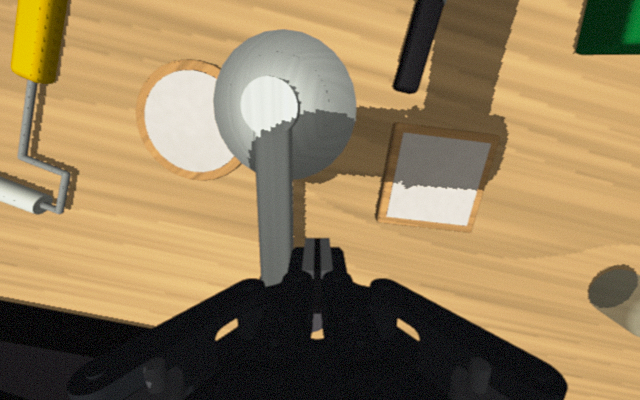

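The fingertip is on the bare arm and pushing it with about 3 N. I'll continue.

>>> play_rows(
  motion=[0, -0.8, 0, 0, 0, 0, 0, 0, -0.8, 0, 0, 0, 0, 0, 0, -0.8, -0.1, 0, 0, 0, 0, 0, -0.8, -0.1, 0, 0, 0, 0, 0, -0.8, -0.1, 0, 0, 0, 0, 0, -0.8, -0.1, 0, 0, 0, 0, 0, -0.8, -0.1, 0, 0, 0, 0, 0, 0, 0, 0, 0, 0, 0],
)

```text
time: 5.65
tool_pos: [0.635, -0.1146, 0.2103]
ee_rot: [0.62, 0.785, -0.001, 0.0]
force: [-0.7, 0.8, 0.3]
grip_width: 0.0003
```

```bash
python3 snap.py 4 wrist top scene
```

```text
{'time': np.float64(5.65), 'tool_pos': array([ 0.635, -0.115,  0.21 ]), 'ee_rot': array([ 0.62 ,  0.785, -0.001,  0.   ]), 'force': array([-0.653,  0.796,  0.335]), 'joint_positions': array([ 7.200e-02,  4.460e-01,  6.000e-03,  1.000e-03, -1.132e+00,
       -1.410e+00]), 'grip_width': np.float64(0.0)}
```

View pics/wrist4.png

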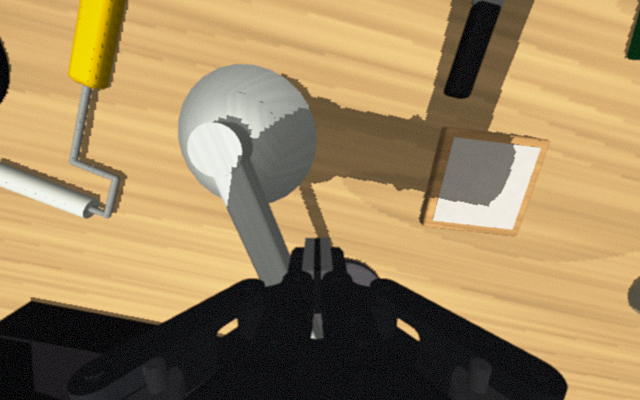

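View pics/top4.png

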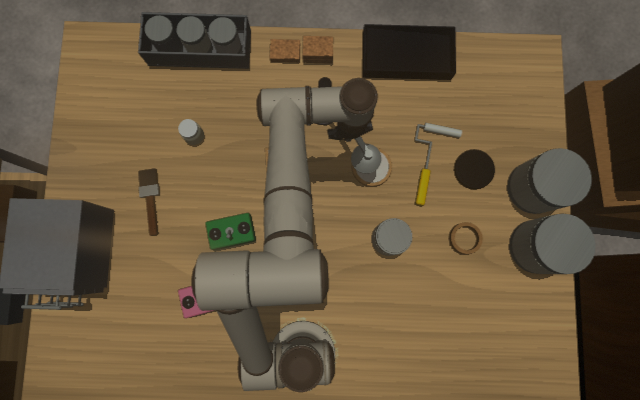

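```bash
python3 - <<'E'
import pickle,cv2,numpy as np
from h import *
from scipy.spatial.transform import Rotation as R
d=pickle.load(open("c4.pkl","rb"));T=d["top"]
cv2.imwrite("pics/t4c.png",cv2.resize(T["frame"][110:210,310:430,::-1],None,fx=6,fy=6,interpolation=cv2.INTER_CUBIC))
M=np.eye(4);M[:3,:3]=R.from_quat(d["s"]["ee_rot"]).as_matrix();M[:3,3]=d["s"]["tool_pos"]
W=M@d["wrist"]["T_tool_cam"]
print("wrist head",onz(d["wrist"],(212,147),.214,W),"rim",onz(d["wrist"],(247,134),.15,W))
# target
piv=np.array([.787,-.043]);th=.69
t=piv-.24*np.array([np.cos(th),np.sin(th)])
print("target top px",proj(T,[*t,.214]),"scene",proj(d["scene"],[*t,.214]))
E
```

```text
wrist head [ 0.58657086 -0.17384935  0.214     ] rim [ 0.58480758 -0.17433649  0.15      ]
target top px [376.92059558 148.15342816] scene [263.95999458 174.16975585]
```

View pics/t4c.png

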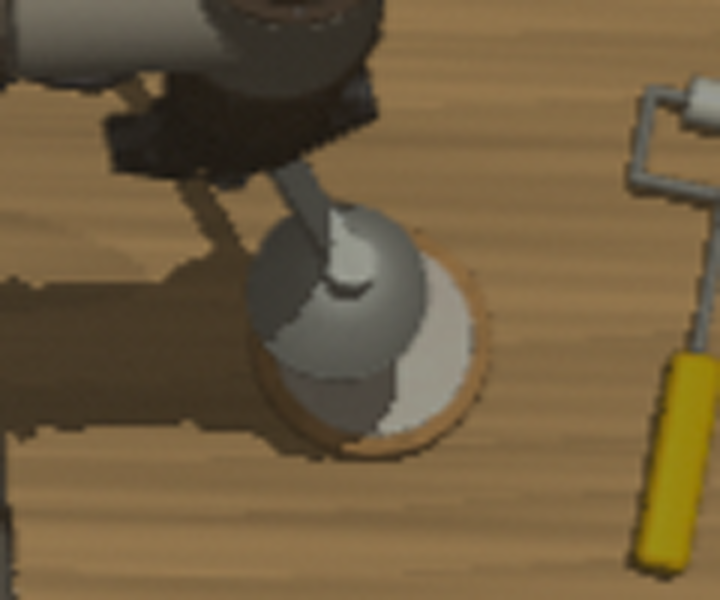

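The shade now sits at (0.586,−0.174), about 0.58 rad. It needs about 0.11 rad more, a push of about 19 mm.

>>> play_rows(
  motion=[0, -0.45, 0.2, 0, 0, 0, 0, 0, -0.45, 0.2, 0, 0, 0, 0, 0, -0.45, 0.2, 0, 0, 0, 0, 0, -0.4, 0.2, 0, 0, 0, 0, 0, 0, 0, 0, 0, 0, 0],
)

```text
time: 6.42
tool_pos: [0.6477, -0.1289, 0.2102]
ee_rot: [0.62, 0.785, 0.0, 0.001]
force: [-0.5, 1.5, 0.2]
grip_width: 0.0001
```

```bash
python3 snap.py 5 wrist top; python3 -c "
import cv2;i=cv2.imread('pics/top5.png');cv2.imwrite('pics/t5c.png',cv2.resize(i[110:210,310:430],None,fx=6,fy=6,interpolation=cv2.INTER_CUBIC))"
```

```text
{'time': np.float64(6.425), 'tool_pos': array([ 0.648, -0.129,  0.21 ]), 'ee_rot': array([0.62 , 0.785, 0.   , 0.001]), 'force': array([-0.45 ,  1.513,  0.189]), 'joint_positions': array([ 0.048,  0.47 ,  0.047,  0.   , -1.146, -1.385]), 'grip_width': np.float64(0.0)}
```

View pics/t5c.png

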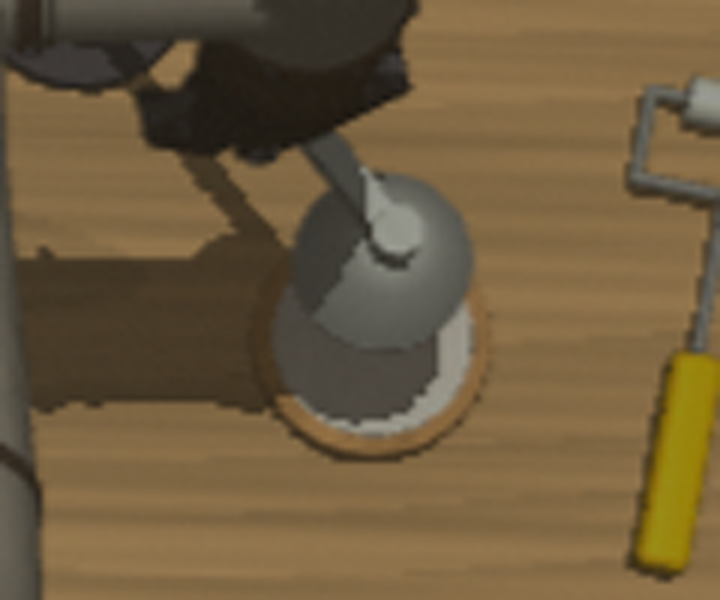

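View pics/wrist5.png

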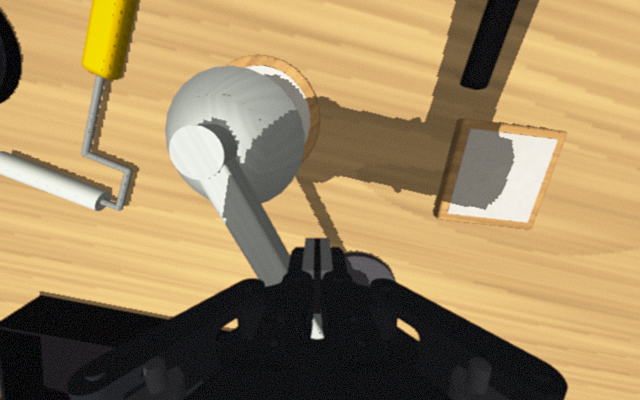

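```bash
python3 - <<'E'
import pickle,numpy as np
from h import *
from scipy.spatial.transform import Rotation as R
d=pickle.load(open("c5.pkl","rb"));T=d["top"]
M=np.eye(4);M[:3,:3]=R.from_quat(d["s"]["ee_rot"]).as_matrix();M[:3,3]=d["s"]["tool_pos"]
W=M@d["wrist"]["T_tool_cam"]
a=onz(d["wrist"],(196,153),.214,W)
b=onz(T,(310+393/6-.5,110+231/6-.5),.214); c=onz(T,(310+383/6,110+262/6),.143)
for p in(a,b,c): print(p, np.arctan2(-.043-p[1],.787-p[0]), np.hypot(p[0]-.592,p[1]+.204))
E
```

```text
[ 0.6034561  -0.19459186  0.214     ] 0.690344877663222 0.014824143415816062
[ 0.60219019 -0.19032367  0.214     ] 0.6730090720462094 0.017055265737244838
[ 0.60288203 -0.1956476   0.143     ] 0.6922198901560191 0.013717913971113297
```

The shade is on the best line: 0.69 rad by the wrist view, about 14–17 mm from the disc's middle, and geometry allows about 13. I'll back off from the arm, then rise and travel to the green box. Tool y (13.4°) already lies along the box's x (≈14°).

>>> play_rows(
  motion=[0, 0.9, -0.4, 0, 0, 0, 0, 0, 1.8, -0.8, 0, 0, 0, 0, 0, 0.9, -0.4, 0, 0, 0, 0, 0, 0, 0, -3, 0, 0, 0, 0, 0, 0, -3, 0, 0, 0, 0, 0, 0, -3, 0, 0, 0, 0, 0, 0, 0, 0, 0, 0],
)

```text
time: 7.4
tool_pos: [0.6244, -0.097, 0.3038]
ee_rot: [0.619, 0.785, 0.002, 0.003]
force: [0.3, -0.1, -0.7]
grip_width: 0.0
```

>>> play_rows(
  motion=[0, 3.2, -1.9, 0, 0, 0, 0, 0, 3.2, -1.9, 0, 0, 0, 0, 0, 3.2, -1.9, 0, 0, 0, 0, 0, 3.2, -1.9, 0, 0, 0, 0, 0, 3.2, -1.9, 0, 0, 0, 0, 0, 3.2, -1.9, 0, 0, 0, 0, 0, 3.2, -1.9, 0, 0, 0, 0, 0, 3.2, -1.9, 0, 0, 0, 0, 0, 3.2, -1.9, 0, 0, 0, 0, 0, 3.2, -1.9, 0, 0, 0, 0, 0, 3.2, -1.9, 0, 0, 0, 0, 0, 0, 0, 0, 0, 0, 0],
)

```text
time: 8.9
tool_pos: [0.3364, 0.1974, 0.2998]
ee_rot: [0.618, 0.786, -0.0, -0.0]
force: [0.4, 0.0, -0.2]
grip_width: 0.0002
```

```bash
python3 snap.py 6 wrist top
```

```text
{'time': np.float64(8.9), 'tool_pos': array([0.336, 0.197, 0.3  ]), 'ee_rot': array([ 0.618,  0.786, -0.   , -0.   ]), 'force': array([ 0.395,  0.024, -0.22 ]), 'joint_positions': array([ 0.952, -0.072, -0.419, -0.   , -1.224, -2.284]), 'grip_width': np.float64(0.0)}
```

View pics/wrist6.png

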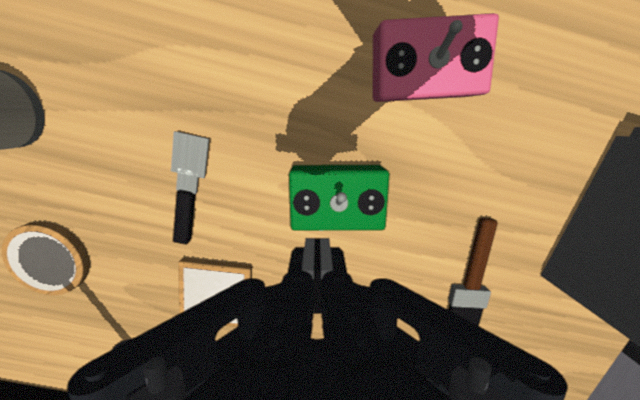

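View pics/top6.png

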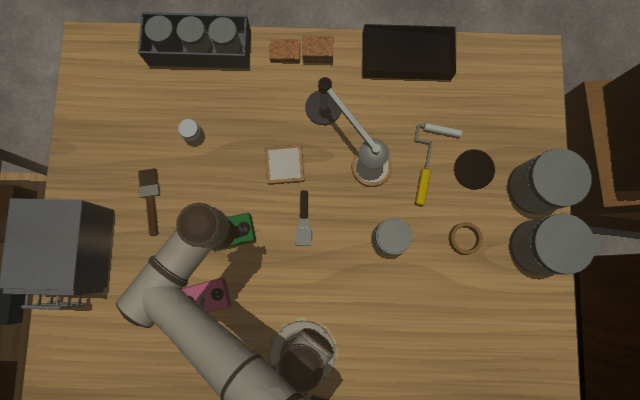

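Lamp view: the shade stands over the disc. In the wrist view the green box's toggle base is at (339,203), leaning up the picture towards the robot. I'll locate it precisely.

```bash
python3 - <<'E'
import pickle,numpy as np,cv2
from h import *
from scipy.spatial.transform import Rotation as R
d=pickle.load(open("c6.pkl","rb"));c=d["wrist"]
cv2.imwrite("pics/w6c.png",cv2.resize(c["frame"][150:245,280:400,::-1],None,fx=6,fy=6,interpolation=cv2.INTER_CUBIC))
M=np.eye(4);M[:3,:3]=R.from_quat(d["s"]["ee_rot"]).as_matrix();M[:3,3]=d["s"]["tool_pos"]
W=M@c["T_tool_cam"]
p=onz(c,(339,203),.057,W);print("piv",p,"tool",np.linalg.inv(M)@np.r_[p,1])
# project expected ball
b=np.r_[p[:2]-.0216*np.array([.97,.24]),.094];q=np.linalg.inv(W)@np.r_[b,1];F=f(c)
print("ball",b,c["cx"]+F*q[0]/-q[2],c["cy"]-F*q[1]/-q[2])
m=cv2.inRange(cv2.cvtColor(c["frame"],cv2.COLOR_RGB2HSV),(45,100,90),(85,255,255))
ys,xs=np.nonzero(m);r=cv2.minAreaRect(np.c_[xs,ys].astype(np.float32));
P=np.array([onz(c,u,.055,W) for u in cv2.boxPoints(r)]);print(np.round(P,4),P.mean(0))
E
```

```text
piv [0.36973421 0.2366983  0.057     ] tool [0.03019655 0.04171651 0.2427896  1.        ]
ball [0.34878221 0.2315143  0.094     ] 341.60416808083886 195.29281111036542
[[0.3425 0.1595 0.055 ]
 [0.3107 0.2897 0.055 ]
 [0.3915 0.3158 0.055 ]
 [0.4253 0.1771 0.055 ]] [0.36751829 0.23553657 0.055     ]
```

View pics/w6c.png

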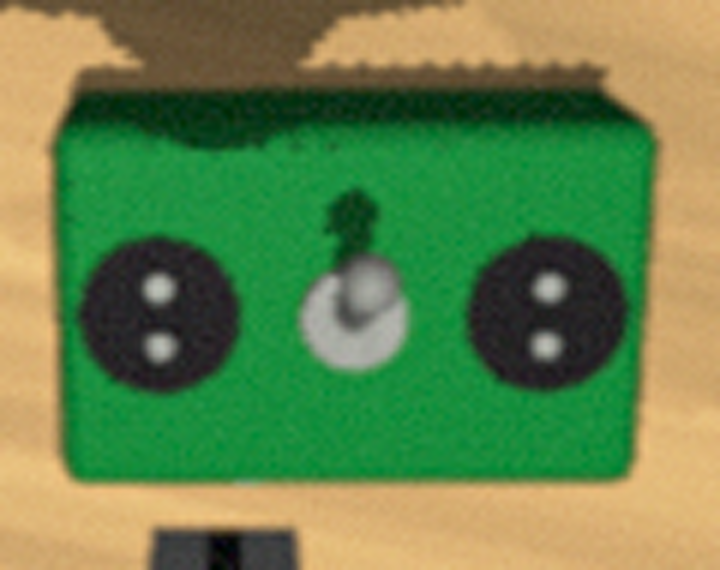

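The ball is at (341.7,197.5), which matches the prediction and confirms the toggle is off. I'll step to the robot side of it and descend.

>>> play_rows(
  motion=[0, 1.6, -0.9, 0, 0, 0, 0, 0, 1.5, -0.9, 0, 0, 0, 0, 0, 0, 0, 4, 0, 0, 0, 0, 0, 0, 4, 0, 0, 0, 0, 0, 0, 4, 0, 0, 0, 0, 0, 0, 3, 0, 0, 0, 0, 0, 0, 2, 0, 0, 0, 0, 0, 0, 2, 0, 0, 0, 0, 0, 0, 0.8, 0, 0, 0, 0, 0, 0, 0, 0, 0, 0],
)

```text
time: 10.25
tool_pos: [0.3135, 0.222, 0.102]
ee_rot: [0.62, 0.785, -0.001, 0.0]
force: [0.2, -0.1, 0.5]
grip_width: 0.0002
```

```bash
python3 snap.py 7 wrist scene; python3 -c "
import cv2;i=cv2.imread('pics/scene7.png');cv2.imwrite('pics/s7c.png',cv2.resize(i[200:290,330:450],None,fx=6,fy=6,interpolation=cv2.INTER_CUBIC))"
```

```text
{'time': np.float64(10.25), 'tool_pos': array([0.314, 0.222, 0.102]), 'ee_rot': array([ 0.62 ,  0.785, -0.001,  0.   ]), 'force': array([ 0.184, -0.122,  0.453]), 'joint_positions': array([ 1.045,  0.166, -0.752,  0.   , -0.654, -2.382]), 'grip_width': np.float64(0.0)}
```

View pics/s7c.png

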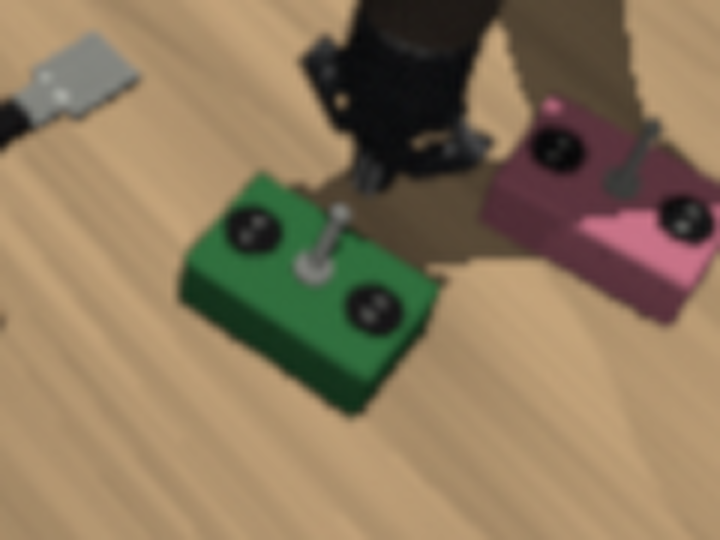

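View pics/wrist7.png

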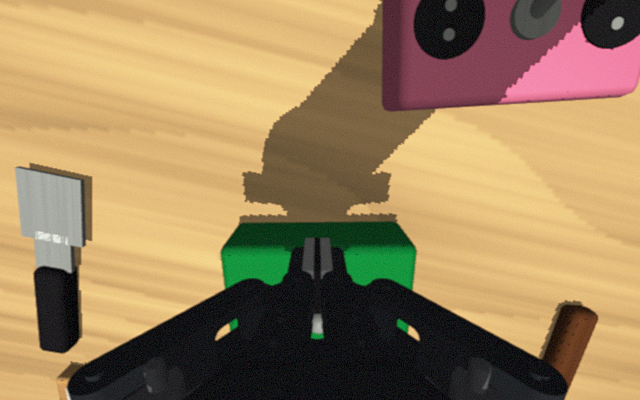

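The shut fingertip stands just robot-side of the ball and is centred on it. Pushing.

>>> play_rows(
  motion=[0, 0.1, 0.6, 0, 0, 0, 0, 0, 0, 0.6, 0, 0, 0, 0, 0, 0, 0.6, 0, 0, 0, 0, 0, 0, 0.6, 0, 0, 0, 0, 0, 0, 0.6, 0, 0, 0, 0, 0, 0, 0.6, 0, 0, 0, 0, 0, 0, 0.6, 0, 0, 0, 0, 0, 0, 0.6, 0, 0, 0, 0, 0, 0, 0.4, 0, 0, 0, 0],
)

```text
time: 11.48
tool_pos: [0.3638, 0.2355, 0.1021]
ee_rot: [0.62, 0.785, -0.0, -0.0]
force: [-1.6, -0.5, -0.3]
grip_width: 0.0001
```

>>> play_rows(
  motion=[0, 0, 0.3, 0, 0, 0, 0, 0, 0, 0.2, 0, 0, 0, 0, 0, 0, 0, 0, 0, 0, 0],
)

```text
time: 11.85
tool_pos: [0.3686, 0.2368, 0.1023]
ee_rot: [0.619, 0.785, 0.0, 0.0]
force: [-0.3, 0.1, -0.2]
grip_width: -0.0002
```

```bash
python3 snap.py 8 wrist scene; python3 -c "
import cv2;i=cv2.imread('pics/scene8.png');cv2.imwrite('pics/s8c.png',cv2.resize(i[200:290,330:450],None,fx=6,fy=6,interpolation=cv2.INTER_CUBIC))"
```

```text
{'time': np.float64(11.85), 'tool_pos': array([0.369, 0.237, 0.102]), 'ee_rot': array([0.619, 0.785, 0.   , 0.   ]), 'force': array([-0.347,  0.135, -0.24 ]), 'joint_positions': array([ 0.944,  0.249, -0.631,  0.   , -0.691, -2.281]), 'grip_width': np.float64(-0.0)}
```

View pics/s8c.png

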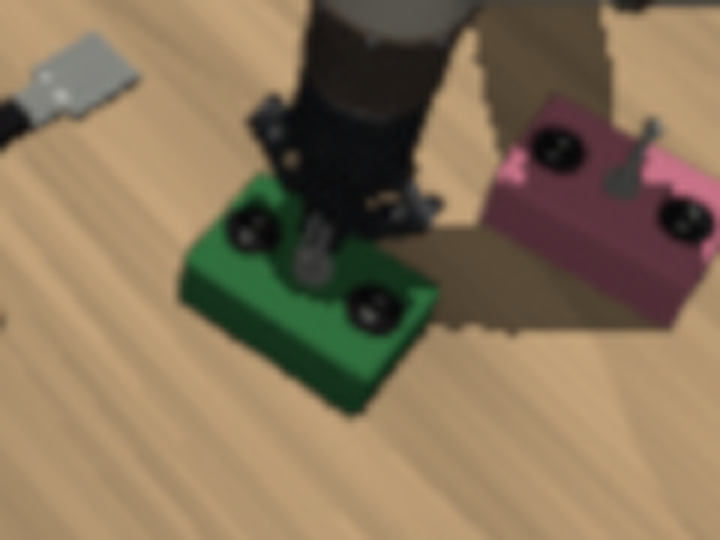

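>>> play_rows(
  motion=[0, 0, 0.2, 0, 0, 0, 0, 0, 0, 0.1, 0, 0, 0, 0, 0, 0, 0, 0, 0, 0, 0],
)

```text
time: 12.32
tool_pos: [0.3711, 0.2373, 0.1022]
ee_rot: [0.619, 0.785, -0.0, -0.0]
force: [-3.3, -0.3, 0.8]
grip_width: -0.0001
```

>>> play_rows(
  motion=[0, 0, 0.2, 0, 0, 0, 0, 0, 0, 0, 0, 0, 0, 0],
)

```text
time: 12.58
tool_pos: [0.3718, 0.2372, 0.1019]
ee_rot: [0.62, 0.785, -0.002, -0.001]
force: [-8.3, 1.0, 2.6]
grip_width: 0.0006
```

The force has risen to 8 N with the finger nearly stopped, so the toggle is at its stop. Backing straight off, rising, and checking.

>>> play_rows(
  motion=[0, 0, -1, 0, 0, 0, 0, 0, 0, -2, 0, 0, 0, 0, 0, 0, -2, 0, 0, 0, 0, 0, 0, 0, -4, 0, 0, 0, 0, 0, 0, -4, 0, 0, 0, 0, 0, 0, -4, 0, 0, 0, 0, 0, 0, -4, 0, 0, 0, 0, 0, 0, -3, 0, 0, 0, 0, 0, 0, 0, 0, 0, 0],
)

```text
time: 13.7
tool_pos: [0.3257, 0.2273, 0.295]
ee_rot: [0.619, 0.785, 0.004, 0.0]
force: [-0.4, 0.1, -0.5]
grip_width: 0.0003
```

```bash
python3 snap.py 9 wrist scene top; python3 -c "
import cv2
i=cv2.imread('pics/scene9.png');a=cv2.resize(i[200:290,330:450],None,fx=4,fy=4,interpolation=cv2.INTER_CUBIC)
cv2.imwrite('pics/s9c.png',a)
i=cv2.imread('pics/wrist9.png');cv2.imwrite('pics/w9c.png',cv2.resize(i[140:270,240:440],None,fx=4,fy=4,interpolation=cv2.INTER_CUBIC))"
```

```text
{'time': np.float64(13.7), 'tool_pos': array([0.326, 0.227, 0.295]), 'ee_rot': array([0.619, 0.785, 0.004, 0.   ]), 'force': array([-0.405,  0.145, -0.485]), 'joint_positions': array([ 1.024e+00, -5.900e-02, -4.200e-01,  1.000e-03, -1.202e+00,
       -2.361e+00]), 'grip_width': np.float64(0.0)}
```

View pics/s9c.png

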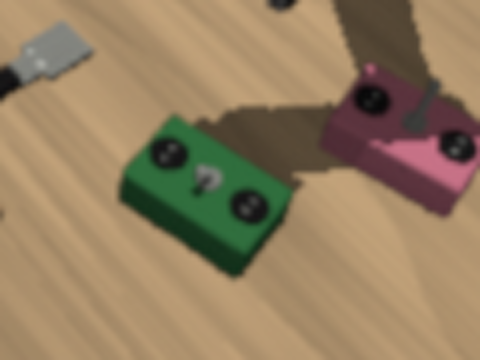

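View pics/w9c.png

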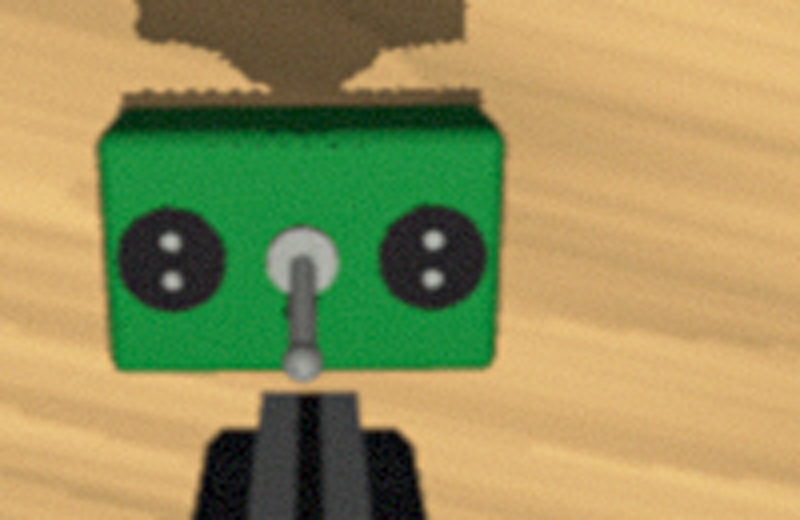

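View pics/top9.png

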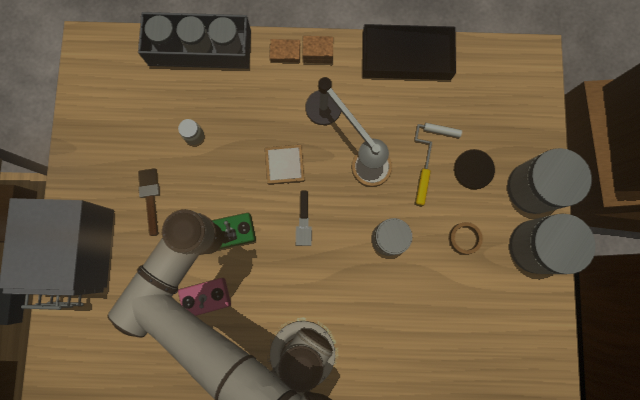

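Measuring the toggle angle from the ball's pixel and the final head position.

```bash
python3 - <<'E'
import pickle,numpy as np
from h import *
from scipy.spatial.transform import Rotation as R
d=pickle.load(open("c9.pkl","rb"));c=d["wrist"];T=d["top"]
M=np.eye(4);M[:3,:3]=R.from_quat(d["s"]["ee_rot"]).as_matrix();M[:3,3]=d["s"]["tool_pos"]
W=M@c["T_tool_cam"];Wi=np.linalg.inv(W);F=f(c)
p=onz(c,(240+302/4,140+261/4),.056,W);print("piv",p)
for a in(.7,.85,.95,1.0):
    x=.045*np.sin(a-.5);b=np.r_[p[:2]+x*np.array([.97,.24]),.055+.045*np.cos(a-.5)]
    q=Wi@np.r_[b,1];print(a,c["cx"]+F*q[0]/-q[2],c["cy"]-F*q[1]/-q[2])
print("seen",240+302/4,140+362/4)
h=onz(T,(375.3,148.7),.214);print("head",h,np.hypot(h[0]-.592,h[1]+.204))
E
```

```text
piv [0.37009918 0.23651104 0.056     ]
0.7 315.5423052590296 222.86609307171784
0.85 315.5880267926951 227.12573606719917
0.95 315.61680497927244 229.61636064543148
1.0 315.6305547836073 230.7470606527905
seen 315.5 230.5
head [ 0.60017854 -0.19119267  0.214     ] 0.015195930456009015
```

The toggle reads about 1.0 rad, the lamp is about 15 mm off the disc's middle and the arm is clear. Handing in.

```bash
python3 -c "
from cell import job;print(job.sign_off())"
```

```text
the job is handed in; nothing more can be done
None
```

I pushed the lamp arm round until its shade hangs over the white disc, then pushed the green box's toggle to on. The arm is clear of everything and the job is handed in; no verdict was reported.

- **Lamp:** I pushed with the shut fingertip from the arm's left side, at about 3 N, to about 0.69 rad. The last check put the shade about 15 mm from the disc's middle, against a geometric best of about 13 mm. The angle readings differed slightly, 0.67 to 0.69 rad.
- **Toggle:** I pushed it away from the robot until it met its stop at about 8 N. The ball's position in the wrist picture then matched 1.0 rad (expected row 230.7, seen 230.5).
- **Rest of the scene:** By eye, the final top view shows the panel, tin and tools where they were at the start, and no check failed.

The run took about 14 s of the 51 s allowed.

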